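# Close the specimen jar: disc first, then the locking ring

## Task

Close the open specimen jar: lay the small white disc with the knob flat in the jar's mouth, then lower the metal ring with the bar grip over the jar's neck, with its bar across the line of the neck's two tabs, and turn it until the bar lies in line with the tabs, so that it is locked fully down. Let go of it there.

Things in the scene. Friction and masses are not known exactly. Their poses are not given: they have to be found in the camera images.
- jar: Specimen jar, fixed: walnut foot 100 x 100 x 12 mm, glass body 90 mm across to 70 mm high, steel neck 62 mm across outside, 54 inside, its rim 105 mm above the table. A ledge 6 mm below the rim carries the disc. Two tabs stand out level from the neck along the jar's +x and -x, square to the foot's sides. Origin: centre of the underside; z up.
- jar_mouth (a point): Centre of the jar's mouth, on its axis, at rim height (105 mm above the table). Axes as the jar's.
- disc: Loose white ceramic disc 40 mm across, 5 mm thick, 50 g, with an upright round knob 10 mm across, 24 mm high in its middle; lies knob up. Seated, its top is 1 mm below the rim. Origin: centre of the underside; z up the knob. A similar lid 64 mm across with a thicker knob lies nearby: it is too big, not for this jar, and may be in either place.
- disc_knob (a point): Point on the knob's axis 26 mm above the disc's underside (3 mm below the knob's top); fingers gripping here end a little above the disc.
- ring: Loose aluminium ring 106 mm across, 82 high, 0.18 to 0.33 kg, right way up: a skirt (101 mm inside, 30 deep) under a flat 5 mm top with a 37 mm hole, and a bar grip over it along the ring's x: 12 mm wide, 88 long, from 60 to 82 mm above the underside. Fully down on the jar the top rests on the rim, the underside 75 mm above the table. Origin: centre of the underside; z up.
- ring_bar (a point): Middle of the bar grip, on the axis 77 mm above the ring's underside, 5 mm below the bar's top; fingers gripping here stay clear of the disc's knob.
- ring_lug (a point): Inner end of the +x lug, 38 mm from the ring's axis, 5 mm above its underside. Two lugs, 20 mm wide, 8 thick, point inward under the bar's two ends. Set the ring on with the bar 40 degrees or more off the line of the jar's tabs (in line, the lugs land on the tabs, 18 mm too high); it then turns freely, either way, the lugs passing under the tabs. Sideways play 6 mm each way.
- jar_tab (a point): Outer end of the +x tab, 43 mm from the jar's axis, 14.5 mm below the rim; the tabs are flat steel, 16 mm wide, 6 mm thick. The other one is opposite.
Things that resemble listed ones, but are neither listed nor needed, are in the scene too. Leave any pink or yellow look-alike of the ring alone. What is shaped like the disc but pink is not meant.

How it is judged (in metres and radians):
On the way, in this order (a step that is already met when the one before it is completed fails the run):
1. the disc lies flat on the ledge in the jar's mouth (horizontal distance between disc and jar_mouth below 0.011 m and z of disc in the frame of jar_mouth between -0.011 and -0.003 m and angle between disc's own z axis and vertical below 0.14 rad), for 0.2 s.
2. the ring is down over the neck (horizontal distance between ring and jar_mouth below 0.012 m and z of ring in the frame of jar_mouth below -0.022 m and angle between ring's own z axis and vertical below 0.17 rad), for 0.1 s.
At the end, for the whole second after the job is handed in: Disc flat (8 degrees) on its ledge, underside 3 to 11 mm below the rim, within 11 mm of the jar's axis; ring's underside at least 24 mm below the rim, within 12 mm of the axis, level within 8 degrees, bar within 15 degrees of the tabs' line; released, at rest (all of step 1 and horizontal distance between ring and jar_mouth below 0.012 m and z of ring in the frame of jar_mouth below -0.024 m and angle between ring's own z axis and vertical below 0.14 rad and angle between the x axis of ring and the x axis of jar, either way round below 0.27 rad and linear speed of ring below 0.02 m/s and angular speed of ring below 0.2 rad/s); the robot touches nothing.
It also fails if it takes over 58 s, if anything falls off the work surface, if the arm or the gripper's body presses on something with over 40 N, if the wrist force passes 120 N, or if a joint passes its speed limit or range.

## Robot

A 7-joint arm with a two-finger parallel gripper is mounted at the origin on the work surface. World frame = base frame: x ahead of the robot, y to its left, z up, the work surface at z = 0. Lengths are in mm, angles in rad, forces in N, time in s.
With the tool pointing down it reaches from about 425 to 800 mm from the base axis. Payload 8.3 kg.
Tool frame: the origin (TCP) lies on the centre line of the jaws, within the pads' length; the fingertips stand 14 mm ahead of it and the grasp point (between the pads) lies 5 mm behind it (nose_length is the distance from the TCP to the fingertips, in mm); z points along the fingers, y is the line along which they close (so a half turn about z gives the same grasp; the last joint's range is limited). The gripper opens to 85 mm and grips with 20 to 120 N. Pads are 22 mm wide; open, the fingers measure 114 mm over their backs; the gripper's body (76 mm by 85 mm) begins 54 mm behind the grasp point. The pads swing forward as they close: fully open they stand 13 mm farther back than shut.
Start: joints at [-1.318, 0.383, 0.016, 1.37, -0.006, 1.388, -0.046], TCP at [194.059, 594.092, 245.279] pointing down, gripper open.
Joint ranges: [-2.95, 2.95], [-0.25, 2.06], [-1.52, 1.56], [0.18, 2.33], [-1.44, 4.58], [0.02, 2.06], [-3.01, 3.01]. Speed limits (rad/s): [2.39, 2.39, 3.01, 3.01, 3.14, 3.14, 3.14].

## Interface

Orientations are given as a rotation vector (axis times angle).
In Python, from rig import * gives the robot as it stands.
- The arm moves only by the shell command python3 -m inch 'ROWS'. ROWS is a JSON object of lists of equal length, an entry for each row: "hand": the finger opening in cm, from 0 to 8.54; "travel": the shift along the tool's x, y, z in cm, a list of three; "twist": the turn about the tool's z in rad. In form: {"hand": [hand, ...], "travel": [[tx, ty, tz], ...], "twist": [twist, ...]}. A call has exactly 5 rows; each row shifts and turns the commanded pose from where the row before left it, along the tool's axes as they then stand; what a row does not reach is not made up. A row lasts 1/12 s, in which the tool goes at most 41.7 mm and 7.16 degrees, less where a joint would pass 70% of its speed; a pose out of reach is approached as far as the arm can. A call with a gripper value outside its range is refused whole. The fingers move at their own pace and stop on an object; the grip force is fixed at half the most. Time passes only in rows, so rows that do not move let the fingers close, or fill a call up. It gives the time, the measured TCP pose, the force, the opening and the grip force at its end, in the units of the state.
- read_state(): the state, without advancing time (a new reading comes with each control period).
- get_image(name): name is "side" or "top"; returns a dict with "color" (400x640x3 uint8, blue, green, red), "range_z" (400x640 float32, mm along the optical axis (not along the pixel's ray), 0 where there is no reading), "mtx" (3x3 intrinsics, pixels), "k1" (the pictures are not rectified: a ray, as slopes to the right and down, at radius r is drawn at 1 + k1 r^2 times it, then the intrinsics apply), "rvec" (rotation vector, rad) and "tvec" (3), from world to camera coordinates, as OpenCV has them. Camera axes: x right, y down, z forward; pixel columns grow to the right and rows downward; lengths in mm; the calibration is good to about 2 mm. A picture is of the moment at which its call begins.
- finish_job(): hands the job in; it is judged then, once.
The state is a dict: "time_s": time; "joint_pos": joint angles; "joint_vel": joint speeds; "tau": joint torques, N m; "tcp_pos": TCP position; "orientation": TCP orientation; "contact_force": force on the tool from outside, world axes, zero at the start; "moment": the same for the moment, N m; "finger_gap": finger opening in mm; "grip_force": force on a finger pad.
Only numpy, scipy, OpenCV 4.12 (cv2) and the standard library are available. Lean on these libraries where they do the work, as an engineer would, in place of code of your own. Each camera call takes 0.05 s, during which the arm holds its last target. There are 200 camera calls.

## Working session

There is one attempt and no reset: what is moved stays moved. The work goes in short steps, Python scripts to look and compute and a shell command to move; the robot and the scene stay as the last step left them, time stands still between calls to the robot, and variables do not carry over. Pictures are saved under pics/ and viewed, at most 10 in all, crops included, and the job is handed in when it is done.

```bash
mkdir -p pics; ls; cat > h.py <<'E'
from rig import *
import numpy as np, cv2
def shot(name,tag):
    im=get_image(name); np.savez(f'pics/{tag}.npz',**im); cv2.imwrite(f'pics/{tag}.png',im['color']); return im
def load(tag): return dict(np.load(f'pics/{tag}.npz'))
def cloud(im):
    h,w=im['range_z'].shape; K=im['mtx']; k1=float(im['k1'])
    u,v=np.meshgrid(np.arange(w),np.arange(h))
    uv=np.stack([u,v],-1).reshape(-1,1,2).astype(float)
    p=cv2.undistortPoints(uv,K,np.array([k1,0,0,0.])).reshape(h,w,2)
    z=im['range_z']; c=np.dstack([p[...,0]*z,p[...,1]*z,z]).astype(float)
    R=cv2.Rodrigues(im['rvec'])[0]; W=(c-im['tvec'].ravel())@R
    W[z==0]=np.nan; return W
E
python3 - <<'E'
from h import *
s=read_state(); print(s)
a=shot('top','t0'); b=shot('side','s0')
print(a['mtx'],a['k1'],a['rvec'],a['tvec'],b['rvec'],b['tvec'])
E
```

```text
pics
{'time_s': 0.0, 'joint_pos': array([-1.31791642,  0.38420185,  0.01638297,  1.37117729, -0.00630921,
        1.38824074, -0.04648989]), 'joint_vel': array([ 7.21121137e-05, -1.38542249e-03,  1.52314041e-03,  3.82416509e-04,
       -1.82668341e-03,  1.28962399e-03, -1.40605001e-03]), 'tau': array([ 7.38565941e-04, -6.27587986e+01,  8.44576936e-01, -3.71829057e+01,
        1.64044253e-02,  1.41575819e-02,  4.11287985e-06]), 'tcp_pos': array([193.91236055, 593.63243892, 244.29109748]), 'orientation': array([-4.93824344e-01, -3.10225190e+00,  3.07528538e-03]), 'contact_force': array([ 0.52963623,  0.98975341, -0.30472466]), 'moment': array([ 0.02559068,  0.06416264, -0.00303316]), 'grip_force': 0.0, 'finger_gap': 85.38195977610133}
[[366.73457574   0.         323.63987334]
 [  0.         366.73457574 202.31967019]
 [  0.           0.           1.        ]] -0.03359538535732764 [ 2.19401971 -2.14580818  0.094577  ] [ 100.54164404  512.19142705 1064.7846019 ] [ 2.07361644 -0.6864047   0.39966924] [-311.62771897  257.84058646  803.24866222]
```

View pics/t0.png

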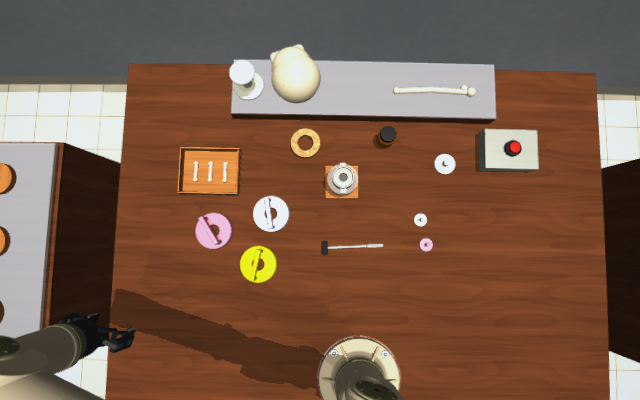

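View pics/s0.png

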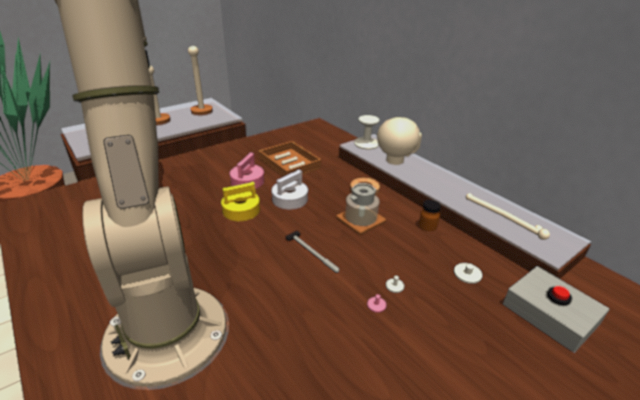

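The top view shows the jar at (342,180), the aluminium ring at (271,214), and the pink and yellow ring look-alikes at (213,231) and (258,264). Disc candidates are white (445,163), white (420,220) and pink (426,244). The one at (420,220) is white and small (about 12 px ≈ 40 mm), so it fits; (445,163) is the 64 mm lid. I'll confirm this in a crop and measure.

```bash
python3 - <<'E'
from h import *
im=load('t0'); W=cloud(im); c=im['color']
def box(u,v,r,tag,zmin,zmax):
    w=W[v-r:v+r+1,u-r:u+r+1].reshape(-1,3); w=w[np.isfinite(w[:,2])]
    m=w[(w[:,2]>zmin)&(w[:,2]<zmax)]
    print(tag,len(m),'ctr',((np.nanmin(m,0)+np.nanmax(m,0))/2).round(1),'mean',m.mean(0).round(1),'ext',np.ptp(m,axis=0).round(1))
    if len(m)>4:
        r_=cv2.minAreaRect(m[:,:2].astype(np.float32)); print('   rect',np.round(r_[0],1),np.round(r_[1],1),round(r_[2],1))
    return m
box(420,220,12,'disc',2.5,50); box(420,220,12,'knob',15,50)
box(445,163,14,'lid',2.5,50)
box(271,214,22,'ring',30,95); box(271,214,22,'bar',65,95)
box(342,180,16,'rim',95,120); box(342,180,22,'jarbody',60,80);box(342,180,24,'foot',7,20); box(342,180,24,'tabs',82,96)
t=W[225:240,330:400].reshape(-1,3); print('table z',np.nanmedian(W[300:330,450:550,2]))
def crop(u,v,r): return cv2.resize(c[v-r:v+r,u-r:u+r],(390,390),interpolation=cv2.INTER_CUBIC)
cv2.imwrite('pics/c0.png',np.hstack([crop(430,205,50),crop(342,180,25)]))
cv2.imwrite('pics/c1.png',np.hstack([crop(271,214,25),crop(342,180,25)]))
E
```

```text
disc 191 ctr [ 464.1 -179.8   17.9] mean [ 464.3 -177.7    6.1] ext [72.4 73.  30.7]
   rect [ 464.1 -179.8] [73.  72.4] 89.9
knob 12 ctr [ 465.3 -178.7   25.7] mean [ 465.8 -178.5   26.4] ext [ 8.7  7.9 15.2]
   rect [ 466.  -179.3] [7.7 8.1] 35.8
lid 388 ctr [ 641.2 -257.5   15.7] mean [ 638.6 -254.8    7.7] ext [88.4 87.1 26.3]
   rect [ 641.  -257.8] [87.5 87.7] 0.8
ring 946 ctr [472.6 267.4  59.7] mean [471.9 266.4  43.1] ext [103.3 103.8  59.3]
   rect [472.7 267.3] [103.2 103.3] 2.0
bar 156 ctr [472.8 267.2  77.4] mean [472.2 266.9  80.5] ext [87.9 25.3 23.8]
   rect [472.5 267.8] [87.9 12.7] 9.8
rim 338 ctr [574.   60.7 102.7] mean [575.1  60.3 100.8] ext [70.9 58.3 15.3]
   rect [574.4  60.1] [60.5 59.4] 45.7
jarbody 326 ctr [574.   60.4  70.5] mean [568.7  62.   70.1] ext [87.4 86.5 16.8]
   rect [574.1  60.3] [87.6 86.2] 1.3
foot 302 ctr [588.4  67.2  13.1] mean [558.8  67.2  12.3] ext [128.2 110.5  11.7]
   rect [582.3  61.9] [126.1 108.9] 8.6
tabs 119 ctr [574.7  62.8  89.1] mean [570.3  60.7  91.9] ext [83.1 52.9 13.6]
   rect [574.2  60. ] [51.4 79.3] 63.5
table z 0.47513167204492796
```

View pics/c0.png

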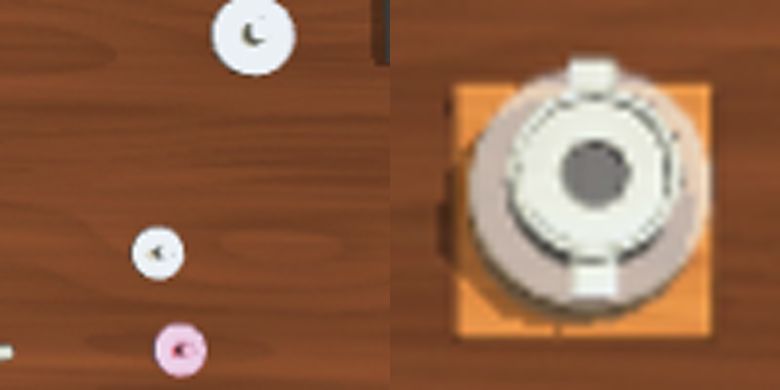

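The crop confirms it. The small white disc at t0 (420,220) is about 39 mm across. The white one at (445,163) is about 62 mm, so it's the big lid, and (426,244) is pink. The jar's tabs lie along world x. Setting out now, with a helper that converts goals into tool axes.

```bash
cat >> h.py <<'E'
def to(goal,yaw=None):
    "tool-axis shift (cm) to world goal; yaw: wanted tool-y direction in deg"
    s=read_state(); R=cv2.Rodrigues(s['orientation'])[0]
    ty=np.degrees(np.arctan2(R[1,1],R[0,1])); g=np.array([x if x is not None else p for x,p in zip(goal,s['tcp_pos'])],float)
    print('t',round(s['time_s'],2),'tcp',s['tcp_pos'].round(1),'tooly deg',ty.round(2),'z',R[:,2].round(3),'gap',round(s['finger_gap'],1),'F',s['contact_force'].round(1),'grip',round(s['grip_force'],1),'j',s['joint_pos'].round(2))
    print(' shift cm',((R.T@(g-s['tcp_pos']))/10).round(2), '' if yaw is None else 'twist rad %.3f'%np.radians(-((yaw-ty+90)%180-90)))
E
for i in 1 2; do python3 -m inch '{"hand":[8.5,8.5,8.5,8.5,8.5],"travel":[[-3.19,-1.53,0],[-3.19,-1.53,0],[-3.19,-1.53,0],[-3.19,-1.53,0],[-3.19,-1.53,0]],"twist":[0,0,0,0,0]}'; done
python3 - <<'E'
from h import *
to([500,0,245])
im=load('t0'); W=cloud(im); c=im['color'].astype(int)
def sel(u,v,r,f):
    w=W[v-r:v+r+1,u-r:u+r+1].reshape(-1,3); k=c[v-r:v+r+1,u-r:u+r+1].reshape(-1,3); return w[f(w,k)&np.isfinite(w[:,2])]
d=sel(420,220,10,lambda w,k:k.min(1)>150); print('disc',d[:,:2].mean(0),cv2.minEnclosingCircle(d[:,:2].astype(np.float32)),d[:,2].max())
b=sel(271,214,22,lambda w,k:w[:,2]>70); x=b[:,:2]-b[:,:2].mean(0); v=np.linalg.eigh(x.T@x)[1][:,1]; print('bar',b.mean(0),np.degrees(np.arctan2(v[1],v[0])))
E
```

```text
time_s: 0.52
tcp_pos: [322.8, 470.3, 244.9]
orientation: [-0.494, -3.102, 0.001]
contact_force: [0.8, -0.4, 0.5]
finger_gap: 85.1
grip_force: 0.0
time_s: 0.93
tcp_pos: [450.6, 348.1, 245.0]
orientation: [-0.494, -3.102, 0.001]
contact_force: [1.3, 1.2, 0.7]
finger_gap: 85.0
grip_force: 0.0
t 0.93 tcp [450.6 348.1 245. ] tooly deg 71.92 z [-0.001 -0.    -1.   ] gap 85.0 F [1.3 1.2 0.7] grip 0.0 j [-0.88  0.26  0.2   1.54 -0.05  1.35  0.58]
 shift cm [-1.550e+01 -3.155e+01  1.000e-02] 
disc [ 466.01276664 -179.17917626] ((466.31048583984375, -180.16665649414062), 20.179840087890625) 33.24936578979474
bar [472.08304967 267.03223804  81.08851992] -170.1844632253292
```

```bash
for i in 1 2; do python3 -m inch '{"hand":[6,6,6,6,6],"travel":[[-1.55,-3.15,0],[-1.55,-3.15,0],[-1.55,-3.15,0],[-1.55,-3.15,0],[-1.55,-3.15,0]],"twist":[0,0,0,0,0]}' >/dev/null; done
python3 -m inch '{"hand":[5,5,5,5,5],"travel":[[-0.46,-3.6,1.5],[-0.46,-3.6,2],[-0.46,-3.6,2],[-0.46,-3.6,2],[-0.46,-3.6,2]],"twist":[0,0,0,0,0]}'
python3 -m inch '{"hand":[5,5,5,5,5],"travel":[[0,0,1.5],[0,0,1.5],[0,0,1],[0,0,0.5],[0,0,0]],"twist":[0,0,0,0,0]}'
python3 - <<'E'
from h import *
to([466,-179.3,21])
a=shot('top','t1')
cv2.imwrite('pics/c2.png',cv2.resize(a['color'][180:260,360:480],(780,520),interpolation=cv2.INTER_CUBIC))
E
```

```text
time_s: 2.18
tcp_pos: [464.4, -177.7, 149.4]
orientation: [0.493, 3.102, 0.0]
contact_force: [0.7, -0.9, 0.3]
finger_gap: 49.9
grip_force: 0.0
time_s: 2.6
tcp_pos: [464.7, -175.5, 104.3]
orientation: [-0.492, -3.101, -0.0]
contact_force: [0.5, -0.2, -0.4]
finger_gap: 49.8
grip_force: 0.0
t 2.6 tcp [ 464.7 -175.5  104.3] tooly deg 71.96 z [-0.002  0.    -1.   ] gap 49.8 F [ 0.5 -0.2 -0.4] grip 0.0 j [-0.21  0.26  0.59  1.92 -0.17  1.01  1.7 ]
 shift cm [-0.26 -0.32  8.33]
```

View pics/c2.png

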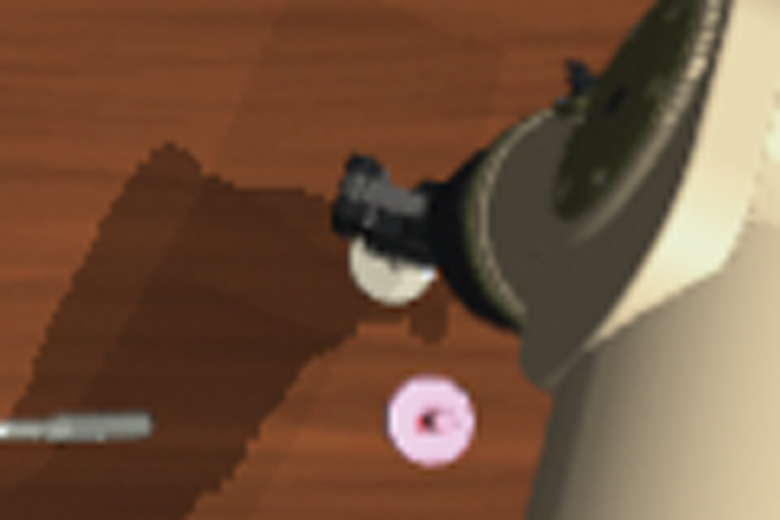

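The crop shows the gripper's fingers at about (385,210), above the white disc at (392,268), with the parallax you'd expect. The disc hasn't moved. Descending and gripping.

```bash
python3 -m inch '{"hand":[4,4,4,4,4],"travel":[[-0.26,-0.32,2],[0,0,2],[0,0,2],[0,0,1.3],[0,0,1]],"twist":[0,0,0,0,0]}'
python3 -c "
from h import *
to([466,-179.3,21])"
```

```text
time_s: 3.07
tcp_pos: [467.1, -179.5, 21.9]
orientation: [0.492, 3.103, 0.0]
contact_force: [0.5, -0.6, 0.5]
finger_gap: 39.8
grip_force: 0.0
t 3.07 tcp [ 467.1 -179.5   21.9] tooly deg 71.97 z [ 0.  0. -1.] gap 39.8 F [ 0.5 -0.6  0.5] grip 0.0 j [-0.15  0.4   0.54  1.98 -0.27  0.84  1.79]
 shift cm [ 0.11 -0.01  0.09]
```

```bash
for i in 1 2; do python3 -m inch '{"hand":[0.5,0.5,0.5,0.5,0.5],"travel":[[0,0,0],[0,0,0],[0,0,0],[0,0,0],[0,0,0]],"twist":[0,0,0,0,0]}'; done
python3 -m inch '{"hand":[0.5,0.5,0.5,0.5,0.5],"travel":[[0,0,-1],[0,0,-2],[0,0,-3],[0,0,-3],[0,0,-3]],"twist":[0,0,0,0,0]}'
python3 -c "
from h import *
to([574.3,60.4,180])"
```

```text
time_s: 3.48
tcp_pos: [467.6, -180.2, 23.4]
orientation: [0.493, 3.101, 0.0]
contact_force: [-0.2, 1.4, 4.0]
finger_gap: 7.4
grip_force: 58.8
time_s: 3.9
tcp_pos: [467.6, -180.3, 23.4]
orientation: [0.494, 3.101, 0.0]
contact_force: [-0.5, 0.9, 6.7]
finger_gap: 7.4
grip_force: 59.1
time_s: 4.32
tcp_pos: [466.1, -180.3, 144.1]
orientation: [-0.495, -3.102, 0.001]
contact_force: [0.2, 0.1, 0.2]
finger_gap: 7.2
grip_force: 58.7
t 4.32 tcp [ 466.1 -180.3  144.1] tooly deg 71.87 z [-0.001 -0.    -1.   ] gap 7.2 F [0.2 0.1 0.2] grip 58.7 j [-0.23  0.21  0.61  1.87 -0.14  1.1   1.68]
 shift cm [-2.79 26.24 -3.6 ]
```

The gap is 7.4 mm on a 10 mm knob, so I'll check what's held.

```bash
python3 - <<'E'
from h import *
a=shot('side','s2'); t=shot('top','t2')
A=cv2.resize(a['color'][200:320,330:450],(400,400),interpolation=cv2.INTER_CUBIC)
B=cv2.resize(t['color'][170:270,370:470],(400,400),interpolation=cv2.INTER_CUBIC)
cv2.imwrite('pics/c3.png',np.hstack([A,B]))
E
```

```text
(no output)
```

View pics/c3.png

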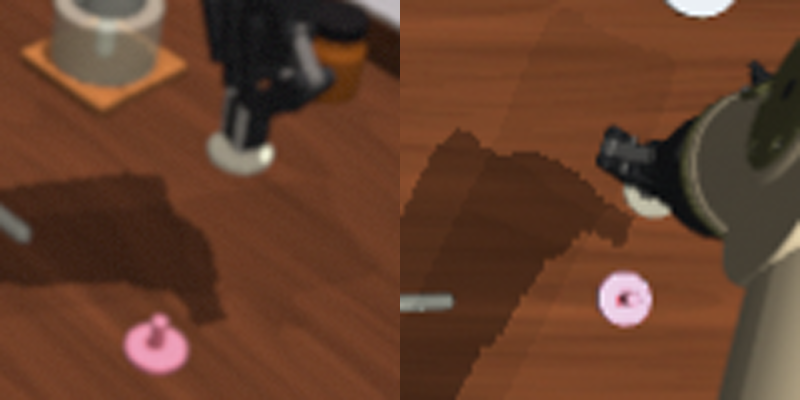

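The side crop shows the white disc held level under the fingertips at about (240,150). Pink is untouched. Moving to above the jar.

```bash
python3 -m inch '{"hand":[0.5,0.5,0.5,0.5,0.5],"travel":[[-0.2,2,-0.72],[-0.4,3.7,-0.72],[-0.4,3.7,-0.72],[-0.4,3.7,-0.72],[-0.4,3.7,-0.72]],"twist":[0,0,0,0,0]}' >/dev/null
python3 -m inch '{"hand":[0.5,0.5,0.5,0.5,0.5],"travel":[[-0.4,3.7,0],[-0.3,3,0],[-0.29,2.4,0],[0,0,0],[0,0,0]],"twist":[0,0,0,0,0]}' 
python3 - <<'E'
from h import *
to([574.3,60.4,124])
a=shot('side','s3'); t=shot('top','t3')
W=cloud(a); v,u=np.mgrid[0:400,0:640]
c=a['color'].astype(int); near=(np.abs(W[...,0]-574)<45)&(np.abs(W[...,1]-60)<45)
for lo,hi in((95,112),(148,168)):
    m=near&(W[...,2]>lo)&(W[...,2]<hi); p=W[m]; print(lo,len(p),p.mean(0).round(1) if len(p) else'',(p.min(0)+p.max(0)).round(1)/2 if len(p) else '',np.ptp(p,axis=0).round(1) if len(p) else '')
A=cv2.resize(a['color'][140:240,310:410],(560,560),interpolation=cv2.INTER_CUBIC)
cv2.imwrite('pics/c4.png',A)
E
```

```text
time_s: 5.25
tcp_pos: [573.4, 59.3, 177.6]
orientation: [-0.489, -3.102, 0.001]
contact_force: [-0.6, -1.7, -0.5]
finger_gap: 7.4
grip_force: 58.7
t 5.25 tcp [573.4  59.3 177.6] tooly deg 72.1 z [-0.001 -0.    -1.   ] gap 7.4 F [-0.6 -1.7 -0.5] grip 58.7 j [-0.52  0.34  0.46  1.62 -0.16  1.22  1.23]
 shift cm [-0.05  0.14  5.36] 
95 243 [574.5  60.5  99.3] [573.45  59.25 100.05] [62.  62.2  9.5]
148 95 [564.4  55.1 158.3] [567.4  59.3 159.9] [39.4 39.2 16. ]
```

View pics/c4.png

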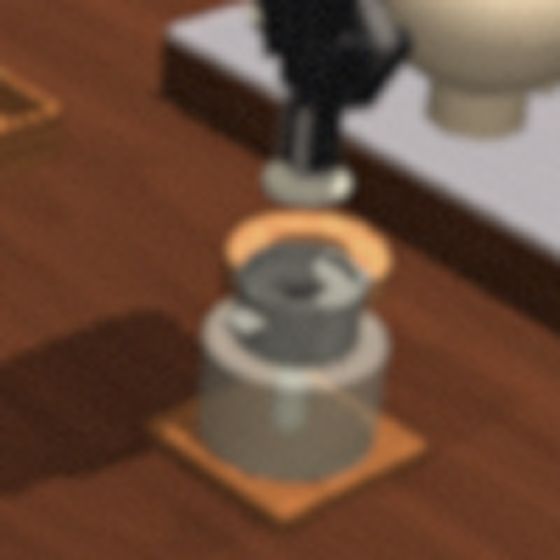

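The side crop shows the disc level at (308,182), above the jar's mouth at (300,285). I'll refine the disc's in-hand offset.

```bash
python3 - <<'E'
from h import *
a=load('s3'); W=cloud(a); c=a['color'].astype(int)
near=(np.abs(W[...,0]-574)<45)&(np.abs(W[...,1]-60)<45)
m=near&(W[...,2]>146)&(W[...,2]<170)&(c.min(2)>95); p=W[m]; print(len(p),p.min(0),p.max(0)); print(cv2.minEnclosingCircle(p[:,:2].astype(np.float32)))
t=p[p[:,2]>156]; print(np.percentile(p[:,2],[5,25,50,75,95]))
# 20mm circle fit on side-wall/edge points
from scipy.optimize import least_squares
q=p[p[:,2]<158]; r=least_squares(lambda x:np.hypot(q[:,0]-x[0],q[:,1]-x[1])-20,[570,59],loss='soft_l1'); print(len(q),r.x,np.abs(r.fun).mean())
E
```

```text
68 [549.67721603  39.70138982 152.34395162] [587.09389813  74.91213629 164.07909135]
((568.3855590820312, 56.92755126953125), 18.889419555664062)
[154.08298898 156.59564297 157.397306   158.07464805 159.16928254]
47 [573.63390809  62.95597461] 3.322303549457309
```

```bash
python3 -m inch '{"hand":[0.5,0.5,0.5,0.5,0.5],"travel":[[-0.26,0.2,0.5],[0,0,1.3],[0,0,1.3],[0,0,1],[0,0,0.6]],"twist":[0,0,0,0,0]}'
python3 -m inch '{"hand":[0.5,0.5,0.5,0.5,0.5],"travel":[[0,0,0.3],[0,0,0.2],[0,0,0.1],[0,0,0],[0,0,0]],"twist":[0,0,0,0,0]}'
python3 -c "
from h import *
to([576.5,60.5,122.5])"
```

```text
time_s: 5.77
tcp_pos: [576.0, 57.5, 129.8]
orientation: [-0.496, -3.1, 0.001]
contact_force: [0.3, 0.7, -0.7]
finger_gap: 7.4
grip_force: 58.7
time_s: 6.18
tcp_pos: [577.1, 58.6, 125.8]
orientation: [0.494, 3.102, 0.0]
contact_force: [-0.1, -0.1, 0.0]
finger_gap: 7.4
grip_force: 58.7
t 6.18 tcp [577.1  58.6 125.8] tooly deg 71.91 z [ 0.001  0.    -1.   ] gap 7.4 F [-0.1 -0.1  0. ] grip 58.7 j [-0.51  0.39  0.45  1.68 -0.19  1.11  1.25]
 shift cm [0.12 0.16 0.33]
```

```bash
python3 -m inch '{"hand":[0.5,0.5,0.5,0.5,0.5],"travel":[[0.1,0.15,0.1],[0,0,0.1],[0,0,0.1],[0,0,0.05],[0,0,0]],"twist":[0,0,0,0,0]}'
python3 -c "
from h import *
to([576.5,60.5,122.5])"
```

```text
time_s: 6.6
tcp_pos: [576.4, 60.6, 122.4]
orientation: [0.493, 3.102, 0.001]
contact_force: [-1.7, 1.2, 4.3]
finger_gap: 7.5
grip_force: 59.3
t 6.6 tcp [576.4  60.6 122.4] tooly deg 71.93 z [ 0.     0.001 -1.   ] gap 7.5 F [-1.7  1.2  4.3] grip 59.3 j [-0.51  0.4   0.45  1.68 -0.19  1.11  1.25]
 shift cm [-0.01 -0.01 -0.01]
```

Contact came at the expected height. Releasing, rising and looking.

```bash
python3 -m inch '{"hand":[4,4,4,4,4],"travel":[[0,0,0],[0,0,0],[0,0,0],[0,0,0],[0,0,-0.5]],"twist":[0,0,0,0,0]}'
for i in 1 2; do python3 -m inch '{"hand":[6,6,6,6,6],"travel":[[0,0,-1],[0,0,-2],[0,0,-3],[0,0,-3],[0,0,-3]],"twist":[0,0,0,0,0]}'; done
python3 - <<'E'
from h import *
to([472.6,267.3,245],99.8)
a=shot('side','s4')
W=cloud(a); c=a['color'].astype(int)
near=(np.abs(W[...,0]-574)<25)&(np.abs(W[...,1]-60)<25)
m=near&(W[...,2]>112)&(W[...,2]<140); print('knob',m.sum(),W[m].mean(0).round(1),W[m].max(0).round(1))
m=near&(W[...,2]>101)&(W[...,2]<108)&(np.hypot(W[...,0]-574,W[...,1]-60)<24); p=W[m]; print('disc',len(p),p.min(0).round(1),p.max(0).round(1)); q=np.c_[p[:,:2]-[574,60],np.ones(len(p))]; print('plane',np.linalg.lstsq(q,p[:,2],rcond=None)[0].round(3))
cv2.imwrite('pics/c5.png',cv2.resize(a['color'][150:240,320:410],(540,540),interpolation=cv2.INTER_CUBIC))
E
```

```text
time_s: 7.02
tcp_pos: [575.6, 60.2, 125.9]
orientation: [-0.494, -3.101, 0.001]
contact_force: [0.6, -0.7, -0.5]
finger_gap: 40.0
grip_force: 0.0
time_s: 7.43
tcp_pos: [576.2, 60.0, 249.1]
orientation: [0.494, 3.102, 0.0]
contact_force: [0.5, 1.0, 0.3]
finger_gap: 59.8
grip_force: 0.0
time_s: 7.85
tcp_pos: [575.8, 60.1, 368.8]
orientation: [0.494, 3.102, 0.0]
contact_force: [0.1, -0.1, -0.4]
finger_gap: 60.0
grip_force: 0.0
t 7.85 tcp [575.8  60.1 368.8] tooly deg 71.89 z [ 0.  0. -1.] gap 60.0 F [ 0.1 -0.1 -0.4] grip 0.0 j [-0.53  0.27  0.49  1.28 -0.13  1.62  1.2 ]
 shift cm [16.25 16.48 12.37] twist rad -0.487
knob 19 [571.2  60.  120.2] [575.9  65.5 126.8]
disc 74 [553.   41.7 101. ] [592.2  81.4 106.5]
plane [ 1.40000e-02 -9.00000e-03  1.02688e+02]
```

View pics/c5.png

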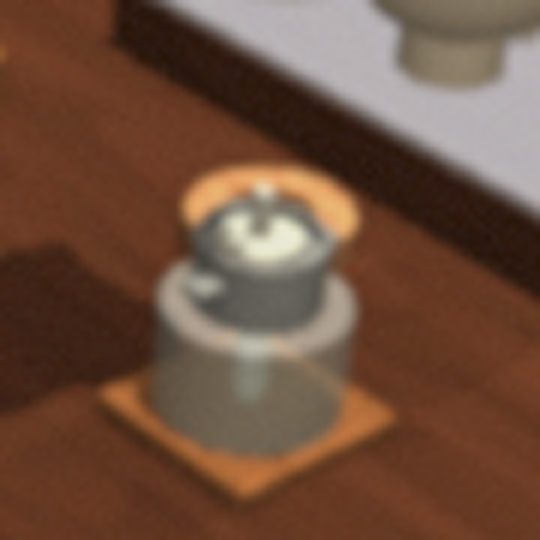

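The disc lies flat in the mouth, with its knob at (265,200) in the crop and nearly centred. Now to the ring.

```bash
python3 -m inch '{"hand":[6,6,6,6,6],"travel":[[2.7,2.75,1.5],[2.7,2.75,1.5],[2.7,2.75,1.5],[2.7,2.75,1.5],[2.7,2.75,1.5]],"twist":[0,0,0,0,0]}'
python3 -m inch '{"hand":[6,6,6,6,6],"travel":[[1.4,1.4,2],[1.35,1.33,2],[0,0,0.9],[0,0,0],[0,0,0]],"twist":[0,0,-0.12,-0.12,-0.12]}'
python3 -m inch '{"hand":[6,6,6,6,6],"travel":[[0,0,2],[0,0,2],[0,0,2],[0,0,1],[0,0,0]],"twist":[-0.12,0,0,0,0]}'
python3 - <<'E'
from h import *
to([472.6,267.3,72],99.8)
a=shot('side','s5'); W=cloud(a)
m=(np.hypot(W[...,0]-472.6,W[...,1]-267.3)<50)&(W[...,2]>62)&(W[...,2]<90); p=W[m]; print(len(p),cv2.minAreaRect(p[:,:2].astype(np.float32)),p[:,2].max())
cv2.imwrite('pics/c6.png',cv2.resize(a['color'][120:230,230:340],(550,550),interpolation=cv2.INTER_CUBIC))
E
```

```text
time_s: 8.32
tcp_pos: [489.6, 234.2, 291.7]
orientation: [0.495, 3.102, 0.001]
contact_force: [0.4, 1.5, 0.4]
finger_gap: 60.2
grip_force: 0.0
time_s: 8.73
tcp_pos: [472.3, 267.6, 242.1]
orientation: [0.08, -3.139, 0.002]
contact_force: [0.3, -0.4, -0.6]
finger_gap: 60.4
grip_force: 0.0
time_s: 9.15
tcp_pos: [471.8, 266.6, 170.6]
orientation: [0.257, -3.128, 0.003]
contact_force: [0.1, 0.1, 0.0]
finger_gap: 60.1
grip_force: 0.0
t 9.15 tcp [471.8 266.6 170.6] tooly deg 99.4 z [-0.003 -0.002 -1.   ] gap 60.1 F [0.1 0.1 0. ] grip 0.0 j [-0.8   0.26  0.27  1.72 -0.07  1.18  1.22]
 shift cm [-0.12  0.07  9.86] twist rad -0.007
182 ((472.42510986328125, 267.1163635253906), (87.23705291748047, 17.892486572265625), 12.561609268188477) 83.00292304514439
```

View pics/c6.png

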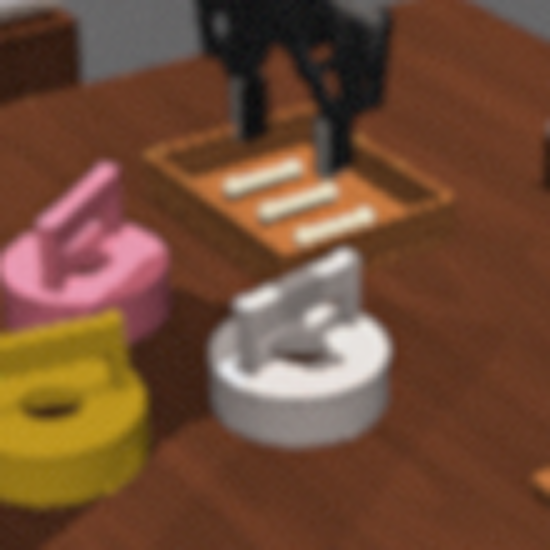

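The gripper's fingers (250,110)/(330,140) stand above and on either side of the aluminium ring's bar (300,290). The ring is the grey-white one, neither pink nor yellow. Descending.

```bash
python3 -m inch '{"hand":[6,6,6,6,6],"travel":[[-0.12,0.07,2],[0,0,3],[0,0,2.5],[0,0,1.5],[0,0,0.7]],"twist":[0,0,0,0,0]}'
python3 -m inch '{"hand":[6,0.8,0.8,0.8,0.8],"travel":[[0,0,0.15],[0,0,0],[0,0,0],[0,0,0],[0,0,0]],"twist":[0,0,0,0,0]}'
python3 -m inch '{"hand":[0.8,0.8,0.8,0.8,0.8],"travel":[[0,0,0],[0,0,0],[0,0,0],[0,0,0],[0,0,0]],"twist":[0,0,0,0,0]}'
python3 -c "
from h import *
to([574,60.3,245],30)"
```

```text
time_s: 9.62
tcp_pos: [473.7, 268.2, 74.9]
orientation: [0.258, -3.13, 0.001]
contact_force: [0.3, -0.3, 1.3]
finger_gap: 60.3
grip_force: 0.0
time_s: 10.03
tcp_pos: [474.8, 268.6, 75.5]
orientation: [-0.257, 3.129, 0.002]
contact_force: [-0.1, -1.6, 4.3]
finger_gap: 11.8
grip_force: 7.6
time_s: 10.45
tcp_pos: [474.8, 268.5, 75.4]
orientation: [-0.257, 3.129, 0.001]
contact_force: [0.2, -1.6, 5.9]
finger_gap: 10.4
grip_force: 62.6
t 10.45 tcp [474.8 268.5  75.4] tooly deg 99.39 z [ 0.002  0.001 -1.   ] gap 10.4 F [ 0.2 -1.6  5.9] grip 62.6 j [-0.79  0.37  0.26  1.81 -0.11  0.98  1.25]
 shift cm [ -6.42 -22.14 -16.97] twist rad 1.211
```

```bash
python3 -m inch '{"hand":[0.8,0.8,0.8,0.8,0.8],"travel":[[0,0,-1],[0,0,-3],[0,0,-4],[0,0,-4],[0,0,-4]],"twist":[0,0,0,0,0]}'
for i in 1 2; do python3 -m inch '{"hand":[0.8,0.8,0.8,0.8,0.8],"travel":[[0,0,0],[0,0,-0.2],[0,0,-0.3],[0,0,0],[0,0,0]],"twist":[0.12,0.12,0.12,0.12,0.12]}'; done
python3 -c "
from h import *
to([575.1,58.4,245],30)"
```

```text
time_s: 10.87
tcp_pos: [473.3, 267.8, 236.1]
orientation: [0.257, -3.13, 0.001]
contact_force: [0.8, 1.3, -3.7]
finger_gap: 10.9
grip_force: 61.4
time_s: 11.28
tcp_pos: [473.6, 268.2, 239.7]
orientation: [-0.688, -3.065, 0.0]
contact_force: [-0.3, 0.3, -2.6]
finger_gap: 11.0
grip_force: 61.4
time_s: 11.7
tcp_pos: [473.7, 268.2, 244.6]
orientation: [-1.563, -2.725, 0.001]
contact_force: [0.4, 0.2, -3.1]
finger_gap: 10.7
grip_force: 61.4
t 11.7 tcp [473.7 268.2 244.6] tooly deg 30.32 z [-0.001 -0.    -1.   ] gap 10.7 F [ 0.4  0.2 -3.1] grip 61.4 j [-0.92  0.21  0.41  1.61 -0.09  1.33  0.03]
 shift cm [-23.23  -1.83  -0.04] twist rad 0.006
```

```bash
python3 -m inch '{"hand":[0.8,0.8,0.8,0.8,0.8],"travel":[[-1.5,-0.2,0],[-3,-0.26,0],[-3.5,-0.26,0],[-3.5,-0.26,0],[-3.5,-0.26,0]],"twist":[0,0,0,0,0]}' >/dev/null
python3 -m inch '{"hand":[0.8,0.8,0.8,0.8,0.8],"travel":[[-3.5,-0.3,0],[-3,-0.26,0],[-1.5,0,0],[0,0,0],[0,0,0]],"twist":[0,0,0,0,0]}'
python3 - <<'E'
from h import *
from scipy.optimize import least_squares
to([575.1,58.4,150.5],30)
a=shot('side','s7'); W=cloud(a); s=read_state()['tcp_pos']; b=s[2]-75.4
m=(np.hypot(W[...,0]-574,W[...,1]-60)<70)&(W[...,2]>b+3)&(W[...,2]<b+31); p=W[m]
r=least_squares(lambda x:np.hypot(p[:,0]-x[0],p[:,1]-x[1])-53,[574,60],loss='soft_l1'); print('ring skirt',len(p),r.x.round(1),np.abs(r.fun).mean(),'z all',b)
m2=(np.hypot(W[...,0]-574,W[...,1]-60)<60)&(W[...,2]>b-30)&(W[...,2]<b+60); print('zmin',np.percentile(W[m2][:,2],[0.5,2,5]))
q=p; print('z top',W[m2][:,2].max())
m3=(np.hypot(W[...,0]-574,W[...,1]-60)<40)&(W[...,2]>75)&(W[...,2]<103); p=W[m3]; r=least_squares(lambda x:np.hypot(p[:,0]-x[0],p[:,1]-x[1])-31,[574,60],loss='soft_l1'); print('neck',len(p),r.x.round(1))
cv2.imwrite('pics/c7.png',cv2.resize(a['color'][110:240,300:430],(585,585),interpolation=cv2.INTER_CUBIC))
E
```

```text
time_s: 12.53
tcp_pos: [575.6, 60.3, 244.2]
orientation: [-1.558, -2.727, 0.001]
contact_force: [-0.9, 1.1, -1.8]
finger_gap: 10.5
grip_force: 61.4
t 12.53 tcp [575.6  60.3 244.2] tooly deg 30.52 z [-0.001 -0.    -1.   ] gap 10.5 F [-0.9  1.1 -1.8] grip 61.4 j [-0.59  0.31  0.55  1.52 -0.16  1.36  0.51]
 shift cm [-0.14 -0.13  9.37] twist rad 0.009
ring skirt 459 [573.1  62.3] 2.124653668544019 z all 168.7141838276103
zmin [167.44752121 168.80815555 170.8312912 ]
z top 228.66248933352696
neck 332 [574.1  61.4]
```

View pics/c7.png

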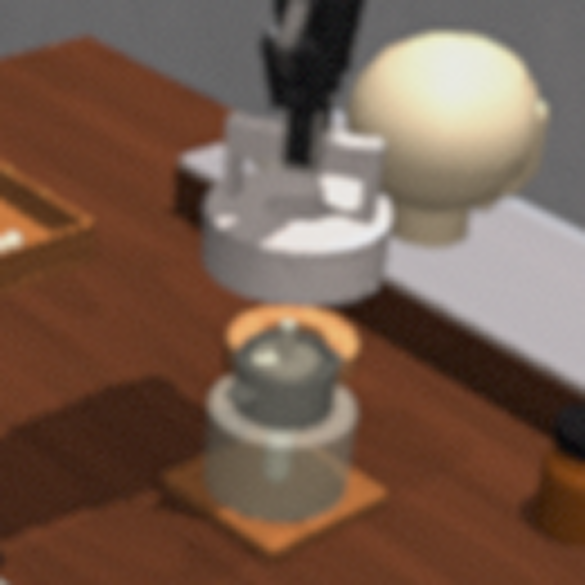

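The crop shows the ring held level, with its skirt at (297,250) above the disc's knob at (288,322). The bar is across the tabs' line. Its centre is about 1.6 mm off in y, so I'll correct that and lower in stages.

```bash
python3 -m inch '{"hand":[0.8,0.8,0.8,0.8,0.8],"travel":[[-0.16,-0.04,1],[0,0,1.8],[0,0,1.5],[0,0,1],[0,0,0.5]],"twist":[0,0,0,0,0]}'
python3 -m inch '{"hand":[0.8,0.8,0.8,0.8,0.8],"travel":[[0,0,0.5],[0,0,0.5],[0,0,0.5],[0,0,0.3],[0,0,0]],"twist":[0,0,0,0,0]}'
python3 -c "
from h import *
to([575.3,58.9,150.5],30)"
```

```text
time_s: 13.0
tcp_pos: [575.0, 61.0, 184.1]
orientation: [-1.551, -2.729, 0.003]
contact_force: [-0.4, -0.1, -2.5]
finger_gap: 10.7
grip_force: 61.4
time_s: 13.42
tcp_pos: [576.1, 59.7, 167.8]
orientation: [-1.555, -2.729, 0.001]
contact_force: [-0.4, -0.2, -3.3]
finger_gap: 10.6
grip_force: 61.4
t 13.42 tcp [576.1  59.7 167.8] tooly deg 30.65 z [-0.001 -0.    -1.   ] gap 10.6 F [-0.4 -0.2 -3.3] grip 61.4 j [-0.58  0.36  0.53  1.63 -0.2   1.2   0.53]
 shift cm [-0.03 -0.11  1.73] twist rad 0.011
```

```bash
python3 -m inch '{"hand":[0.8,0.8,0.8,0.8,0.8],"travel":[[0,-0.06,0.5],[0,0,0.4],[0,0,0.3],[0,0,0.2],[0,0,0]],"twist":[0,0,0,0,0]}'
python3 -m inch '{"hand":[0.8,0.8,0.8,0.8,0.8],"travel":[[0,0,0.1],[0,0,0.1],[0,0,0.1],[0,0,0.05],[0,0,0]],"twist":[0,0,0,0,0]}'
python3 -c "
from h import *
to([575.3,58.9,150.5],90)"
```

```text
time_s: 13.83
tcp_pos: [575.5, 59.4, 153.7]
orientation: [-1.555, -2.729, 0.001]
contact_force: [0.8, -0.3, -3.0]
finger_gap: 10.7
grip_force: 61.4
time_s: 14.25
tcp_pos: [575.8, 59.4, 150.7]
orientation: [-1.555, -2.73, 0.0]
contact_force: [0.4, -0.4, -3.0]
finger_gap: 10.5
grip_force: 61.4
t 14.25 tcp [575.8  59.4 150.7] tooly deg 30.66 z [-0. -0. -1.] gap 10.5 F [ 0.4 -0.4 -3. ] grip 61.4 j [-0.57  0.38  0.53  1.65 -0.2   1.17  0.54]
 shift cm [-0.02 -0.07  0.02] twist rad -1.036
```

```bash
python3 -m inch '{"hand":[0.8,0.8,0.8,0.8,0.8],"travel":[[0,0,0.05],[0,0,0],[0,0,0],[0,0,0],[0,0,0]],"twist":[0,-0.11,-0.11,-0.11,-0.11]}'
python3 -m inch '{"hand":[0.8,0.8,0.8,0.8,0.8],"travel":[[0,0,0],[0,0,0],[0,0,0],[0,0,0],[0,0,0]],"twist":[-0.12,-0.12,-0.12,-0.12,-0.12]}'
python3 -c "
from h import *
to([575.5,59.5,150.5],90)"
```

```text
time_s: 14.67
tcp_pos: [576.1, 59.2, 150.5]
orientation: [0.914, 3.005, 0.0]
contact_force: [0.3, -1.0, -2.9]
finger_gap: 10.6
grip_force: 61.4
time_s: 15.08
tcp_pos: [576.1, 59.2, 150.5]
orientation: [-0.016, 3.141, -0.0]
contact_force: [0.9, -0.3, -2.2]
finger_gap: 10.8
grip_force: 61.4
t 15.08 tcp [576.1  59.2 150.5] tooly deg 90.57 z [ 0.001 -0.    -1.   ] gap 10.8 F [ 0.9 -0.3 -2.2] grip 61.4 j [-0.43  0.36  0.35  1.65 -0.13  1.16  1.53]
 shift cm [0.06 0.03 0.  ] twist rad 0.010
```

It turned freely. I'll ease it down to the rim, let go and retreat straight up.

```bash
python3 -m inch '{"hand":[0.8,0.8,0.8,0.8,0.8],"travel":[[0,0,0.05],[0,0,0.05],[0,0,0],[0,0,0],[0,0,0]],"twist":[0,0,0,0,0]}'
python3 -m inch '{"hand":[5,5,5,5,5],"travel":[[0,0,0],[0,0,0],[0,0,0],[0,0,0],[0,0,-0.3]],"twist":[0,0,0,0,0]}'
for i in 1 2; do python3 -m inch '{"hand":[5,5,5,5,5],"travel":[[0,0,-1],[0,0,-2],[0,0,-2],[0,0,-3],[0,0,-3]],"twist":[0,0,0,0,0]}'; done
python3 -m inch '{"hand":[5,5,5,5,5],"travel":[[0,-3,0],[0,-3.5,0],[0,-3.5,0],[0,-3.5,0],[0,-3,0]],"twist":[0,0,0,0,0]}'
python3 - <<'E'
from h import *
to([575.5,59.5,150.5],90)
a=shot('side','s8'); t=shot('top','t8')
for k in(a,t):
    W=cloud(k); n=np.hypot(W[...,0]-574,W[...,1]-60)<60
    b=W[n&(W[...,2]>145)&(W[...,2]<165)]; x=b[:,:2]-b[:,:2].mean(0); v=np.linalg.eigh(x.T@x)[1][:,1]; print('bar',len(b),b.mean(0).round(1),b[:,2].max(),np.degrees(np.arctan(v[1]/v[0])),cv2.minAreaRect(b[:,:2].astype(np.float32)))
    p=W[n&(W[...,2]>100)&(W[...,2]<125)&(np.abs(W[...,1]-60)>10)]; q=np.c_[p[:,:2]-[574,60],np.ones(len(p))]; f=p[:,2]>106; print('top',np.median(p[f,2]),np.linalg.lstsq(q[f],p[f,2],rcond=None)[0].round(3),(p.min(0)+p.max(0))/2)
cv2.imwrite('pics/c8.png',np.hstack([cv2.resize(a['color'][140:240,310:410],(390,390),interpolation=cv2.INTER_CUBIC),cv2.resize(t['color'][150:210,312:372],(390,390),interpolation=cv2.INTER_CUBIC)]))
E
```

```text
time_s: 15.5
tcp_pos: [576.2, 59.4, 150.4]
orientation: [0.001, 3.14, 0.001]
contact_force: [-3.3, -0.2, 5.5]
finger_gap: 10.6
grip_force: 62.5
time_s: 15.92
tcp_pos: [575.4, 59.4, 151.7]
orientation: [0.006, -3.14, 0.0]
contact_force: [-0.1, -0.8, -0.2]
finger_gap: 49.9
grip_force: 0.0
time_s: 16.33
tcp_pos: [575.4, 59.2, 263.9]
orientation: [0.006, -3.141, 0.0]
contact_force: [1.4, 0.3, 0.4]
finger_gap: 50.0
grip_force: 0.0
time_s: 16.75
tcp_pos: [575.2, 59.3, 373.6]
orientation: [0.006, -3.141, 0.0]
contact_force: [0.5, -0.1, -0.6]
finger_gap: 50.2
grip_force: 0.0
time_s: 17.17
tcp_pos: [576.0, -108.3, 373.1]
orientation: [-0.004, 3.141, -0.001]
contact_force: [0.7, -0.6, 0.2]
finger_gap: 50.2
grip_force: 0.0
t 17.17 tcp [ 576.  -108.3  373.1] tooly deg 90.15 z [ 0.001 -0.001 -1.   ] gap 50.2 F [ 0.7 -0.6  0.2] grip 0.0 j [-0.21  0.29  0.47  1.25 -0.13  1.63  1.8 ]
 shift cm [2.000e-02 1.679e+01 2.225e+01] twist rad 0.003
bar 162 [569.6  57.2 152.5] 158.1720412545515 -0.1283677589048455 ((572.900146484375, 58.853946685791016), (91.65396118164062, 15.375603675842285), 0.6526139378547668)
top 108.24906512937032 [-1.00000e-03  2.00000e-03  1.08319e+02] [570.07815614  58.48583783 105.9800762 ]
bar 158 [574.8  59.3 156.9] 162.1447198356402 0.16347582037291392 ((573.708740234375, 59.018306732177734), (85.86504364013672, 10.83093547821045), 0.9256590604782104)
top 110.26306513198944 [-4.00000e-03 -1.00000e-03  1.10229e+02] [573.3539737   59.41041699 108.65135431]
```

View pics/c8.png

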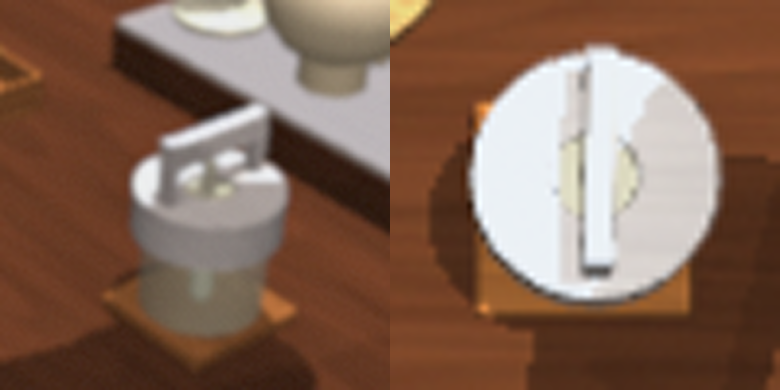

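The pictures show the ring sitting level and fully down on the jar. Its top measures about 110 mm, its bar lies in line with the tabs (0.2°), and its centre is within about 2 mm of the jar's axis. The disc shows through the hole at (600,175), and the gripper is clear. Handing in.

```bash
python3 -c "
from rig import *
print(finish_job())"
```

```text
the job is handed in; nothing more can be done
None
```

The jar is closed and the job is handed in at about 17 s: the disc is flat on its ledge, and the ring is fully down with its bar in line with the tabs (about 0.2° off) and released; no verdict was returned.

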